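Start a spin on the small centrifuge by fingertip

TASK

Start the loaded centrifuge with light touches of the fingertips, in this order: press the raised, white-marked half of the black power rocker fully down so that it stays on; ease the open lid down with a fingertip until it is fully shut; then press the green start key down and let it come up again. The lid lock takes the lid only with the power on and the machine may run only with the lid shut, so keep to the order; never press hard, slam the lid or press the red stop key. Lift nothing, do not shove the centrifuge, and leave the vials, the tape roll and the pen standing or lying where they are.

Things in the scene. Friction and masses are not known exactly. Their poses are not given: they have to be found in the camera images.
- centrifuge: white bench centrifuge, 250 (x) by 230 (y) by 125 mm tall without lid, 3.2 kg, loose on rubber feet. Origin: centre of its underside; +x points to the lid hinge at the back, +y to its left. The front 85 mm is the panel, sloping 0.21 rad down to the front (100 to 118 mm high). On it 83 mm before the origin, left to right: black rocker y +82, green key +27, red key -28, display -78 mm
- power_spot (a point): point to press on the black power rocker (44 mm along x, 25 mm along y): on the top face of its far half (toward the lid, white bar mark), 14 mm behind its pivot; moves with the rocker. When off this half stands up; pressing it straight down by about 6 mm switches on, and then the top face lies level
- power (a joint): power rocker: 0 off (far half up), 0.42 rad fully on (far half down); stays where it is left, takes about 2 to 3 N at the spot
- lid_spot (a point): point on the OUTER face of the lid (the face that looks up when shut and away from the robot when open), on the grey strip in the middle of the front rim, 10 mm from the rim's free edge; moves with the lid. The lid is 158 mm long from the hinge, 212 mm wide, 10 mm thick; with the lid shut this point is at 27 mm in front of the centrifuge's origin, 138.5 mm high
- lid_hinge (a point): middle of the lid's hinge axis, which runs along the centrifuge's y: 121 mm behind its origin, 127 mm high. lid_spot is 148 mm from the axis along the lid, and 11.5 mm off it square to the lid
- lid (a joint): lid angle: 0 fully shut, grows as it opens (front rim rises and swings back), 1.45 rad at most; stiff hinge, stays where it is left, and takes about 1 to 3 N at the rim to move. It starts open at 1.10 to 1.35 rad, rim about 0.27 m high; pushed from behind and above toward the front it comes down
- start_top (a point): middle of the top of the green start key, round, 27 mm across; moves with the key. The key slides square to the sloping panel
- start (a joint): start key travel: 0 up, 0.005 m fully down; springs back, 2 N to begin, 4 N fully down
- stop_top (a point): middle of the top of the red stop key, same size as the start key, 55 mm to the right of it: leave alone
- stop (a joint): stop key travel: 0 up, 0.005 m fully down; must not be pressed
- vial_1: clear sample vial with dark cap, 29 mm across, 74 mm tall, loose beside the centrifuge; origin at the centre of its underside; leave alone
- vial_2: second such vial, 29 mm across, 74 mm tall; origin at the centre of its underside; leave alone
- tape_roll: white tape roll lying flat, 69 mm across, 25 mm tall; origin at the centre of its underside; leave alone
- marker_pen: blue marker pen lying in front of the centrifuge, 139 mm long, 13 mm thick; origin under its middle; leave alone

How it is judged:
On the way, in this order (a step that is already met when the one before it is completed fails the run):
1. the power rocker is pressed on while the lid is still open (value of joint power above 0.34 rad and value of joint lid above 0.6 rad), for 0.1 s.
2. the lid is fully shut with the power on (value of joint lid below 0.04 rad and value of joint power above 0.34 rad), for 0.2 s.
3. the start key is pressed down (value of joint start above 0.0035 m and contact force between the fingers and centrifuge above 0.5 N), for 0.05 s.
At the end, for the whole second after the job is handed in: Power rocker on (over 0.34 of 0.42 rad), lid shut (under 0.04 rad, about 6 mm at the rim), start and stop keys up again (within 1 mm), centrifuge level, at rest and within 20 mm of where it stood, both vials upright (all of step 2 and value of joint each of start, stop below 0.001 m and distance of centrifuge from where it was at the start of the episode below 0.02 m and angle between centrifuge's own z axis and vertical below 0.03 rad and linear speed of centrifuge below 0.01 m/s and angle between each of vial_1, vial_2's own z axis and vertical below 0.2 rad); the robot touches nothing.
It fails at once if the start key is pressed with the power off or the lid not shut, or the red stop key is pressed ((value of joint start above 0.003 m and (value of joint power below 0.3 rad or value of joint lid above 0.06 rad)) or value of joint stop above 0.003 m).
It fails at once if the lid is slammed (faster than 3 rad/s) (velocity of joint lid below -3 rad/s).
It fails at once if the centrifuge or its parts are pressed harder than 30 N (contact force between any of the fingers, the arm and centrifuge above 30 N).
It fails at once if the centrifuge is shoved more than 20 mm, or lifted or tipped up (distance of centrifuge from where it was at the start of the episode above 0.02 m or height (world z) of centrifuge above 0.008 m or angle between centrifuge's own z axis and vertical above 0.06 rad).
It fails at once if a vial, the tape roll or the pen is moved more than 20 mm or lifted (distance of any of vial_1, vial_2, tape_roll, marker_pen from where it was at the start of the episode above 0.02 m).
It also fails if it takes over 51 s, if anything falls off the work surface, if the arm or the gripper's body presses on something with over 40 N, if the wrist force passes 120 N, or if a joint passes its speed limit or range.

ROBOT

A 7-joint arm with a two-finger parallel gripper is mounted at the origin on a cart in front of the work surface, level with it; the furniture and walls round the work are solid. World frame = base frame: x ahead of the robot, y to its left, z up, the work surface at z = 0. Lengths are in m, angles in rad, forces in N, time in s.
With the tool pointing down it reaches from about 0.4 to 0.85 m from the base axis. Payload 4.5 kg.
Tool frame: the origin (TCP) lies between the finger pads; the fingertips stand 19 mm ahead of it and the grasp point (between the pads) is the TCP; z points along the fingers, y is the direction in which the jaws open and shut (so a half turn about z gives the same grasp; the last joint's range is limited). The gripper opens to 88 mm and grips with 3 to 60 N. Pads are 18 mm wide; open, the fingers measure 123 mm over their backs; the gripper's body (75 mm by 187 mm) begins 45 mm behind the grasp point.
Start: joints at [1.244, 0.689, -0.195, 1.565, 0.157, 0.902, -0.215], TCP at [0.221, -0.585, 0.258] pointing down, gripper open.
Joint ranges: [-3.01, 3.01], [-0.46, 2.08], [-1.47, 1.51], [0.13, 2.56], [-1, 4.14], [0.04, 2.09], [-2.66, 2.66]. Speed limits (rad/s): [2.57, 2.57, 3.14, 3.14, 3.14, 3.14, 3.14].

INTERFACE

Orientations are given as a unit quaternion [x, y, z, w].
In Python, from plant import status, snapshot, finish_job, cut_out, tip_of gives the robot as it stands. The module is installed in compiled form; this text tells all that it offers.
- The arm moves only by the tool carry_out, never from a script. Its arguments are lists of equal length, an entry for each row: "linear": the shift along the world's x, y, z in m, a list of three; "roll": the turn about the world's z in rad. A call has 1 to 8 rows; each row is the pose to reach, as a shift and turn from the pose measured when the call began; what a row does not reach only later rows make up. A row lasts 1/12 s, in which the tool goes at most 41.7 mm and 7.16 degrees, less where a joint would pass 70% of its speed; a pose out of reach is approached as far as the arm can. A call with a gripper value outside its range is refused whole. "gripper" is the opening, from 0 (shut) to 1 (fully open), set as the call begins (left out, the last holds). The fingers move at their own pace and stop on an object; "grip_force" is the grip in N (left out, the last holds). Time passes only in rows, so rows that repeat a pose let the fingers close. It gives the time, the measured TCP pose, the force and the opening at its end, in the units of the state.
- status.get_state(): the state, without advancing time (a new reading comes with each control period).
- snapshot(name): name is "scene" or "side" or "wrist"; returns a dict with "img" (420x560x3 uint8, red, green, blue), "range_z" (420x560 float32, m along the optical axis (not along the pixel's ray), 0 where there is no reading), "fx", "fy", "cx", "cy" (pixels), "world_from_camera" (4x4, takes a point from camera to world coordinates). Camera axes: x right, y down, z forward; pixel columns grow to the right and rows downward; lengths in m; the calibration is good to about 2 mm. A picture is of the moment at which its call begins.
- finish_job(): hands the job in, once; it reports no verdict.
Trained networks look in a picture, given as the dict that the camera call returned (one of the last four; its "shot" number tells which), for a name from the list of things; names that differ only in an ending like _2 or _b are one class to them, and where a whole thing is asked for, a point or a joint stands for the part that bears it (a point fixed in the world has none). Each returns a list of dicts, best first, with "confidence" (0 to 1); they miss things now and then, are a little off and sometimes report something else, mostly with a low value. They report only what shows in the picture. A call takes as long as a camera call.
- cut_out(picture, query): "region" (420x560 bool, what is visible of it) and "pixel" ([column, row] in pixels, amid what is visible of it).
- tip_of(picture, query): "pixel" ([column, row] in pixels: a listed point, or the origin of a listed thing).
The state is a dict: "clock": time; "q": joint angles; "qd": joint speeds; "joint_torque": joint torques, N m; "tool_pos": TCP position; "eef_rot": TCP orientation; "contact_force": force on the tool from outside, world axes, zero at the start; "moment": the same for the moment, N m; "opening": opening from 0.0 (shut) to 1.0 (fully open).
Only numpy, scipy, OpenCV 4.12 (cv2) and the standard library are available. Lean on these libraries where they do the work, as an engineer would, in place of code of your own. Each camera call takes 0.05 s, during which the arm holds its last target.

## Working session

There is one attempt and no reset: what is moved stays moved. The work goes in short steps, Python scripts to look and compute and a tool call to move; the robot and the scene stay as the last step left them, time stands still between calls to the robot, and variables do not carry over. Pictures are saved under pics/ and viewed, and the job is handed in when it is done.

Besides the shell and the picture viewer there is one more tool, called after "Call:" as name(argument=value, ...), one argument or row to a line, values as JSON. carry_out: Moves the arm, as the interface text tells. Its arguments: {"type":"object","properties":{"linear":{"type":"array"},"roll":{"type":"array"},"gripper":{"type":"number"},"grip_force":{"type":"number"}},"required":["linear","roll"]}

```bash
mkdir -p pics; cat > h.py <<'E'
import numpy as np, cv2
from plant import status, snapshot, finish_job, cut_out, tip_of
def w(p,px,r=2):
    c,rr=int(round(px[0])),int(round(px[1]))
    d=p["range_z"][max(rr-r,0):rr+r+1,max(c-r,0):c+r+1]; d=d[d>0]
    z=np.median(d) if d.size else np.nan
    v=np.array([(px[0]-p["cx"])/p["fx"]*z,(px[1]-p["cy"])/p["fy"]*z,z,1])
    return (p["world_from_camera"]@v)[:3]
def save(p,n): cv2.imwrite("pics/"+n,p["img"][:,:,::-1])
E
python3 - <<'E'
from h import *
np.set_printoptions(precision=4,suppress=True)
s=status.get_state();print(s["clock"],s["tool_pos"],s["eef_rot"],s["opening"])
for n in ("scene","side"):
    p=snapshot(n);save(p,n+"0.png")
    print(n,p["world_from_camera"][:3].round(3).tolist())
    for q in ("power_spot","lid_spot","lid_hinge","start_top","stop_top","centrifuge","vial_1","tape_roll","marker_pen"):
        for d in tip_of(p,q)[:2]: print(q,round(d["confidence"],2),np.round(d["pixel"]),w(p,d["pixel"]))
E
```

```text
0.0 [ 0.2204 -0.5842  0.2569] [ 0.9838  0.1794 -0.0002 -0.0009] 1.0011341763392099
scene [[0.663, -0.352, 0.661, -0.109], [-0.749, -0.317, 0.582, -0.634], [0.005, -0.88, -0.474, 0.566]]
power_spot 0.49 [210. 180.] [0.4804 0.0862 0.1295]
lid_spot 0.63 [288. 108.] [ 0.5989 -0.0256  0.2789]
lid_hinge 0.66 [304. 171.] [ 0.6554 -0.0257  0.1253]
start_top 0.5 [215. 195.] [0.4565 0.0438 0.1174]
stop_top 0.62 [236. 204.] [ 0.4555 -0.0177  0.1189]
centrifuge 0.88 [261. 236.] [ 0.4378 -0.1023  0.0909]
vial_1 0.85 [336. 256.] [ 0.5669 -0.1836  0.0167]
vial_1 0.77 [286. 279.] [ 0.4454 -0.1581  0.016 ]
marker_pen 0.52 [196. 269.] [ 0.3597 -0.0001  0.0083]
marker_pen 0.25 [284. 280.] [ 0.4419 -0.154   0.014 ]
side [[-0.999, 0.024, -0.047, 0.576], [0.052, 0.601, -0.798, 0.611], [0.009, -0.799, -0.601, 0.622]]
power_spot 0.77 [321. 252.] [0.477  0.0925 0.1274]
lid_spot 0.72 [245. 160.] [0.61   0.0175 0.2802]
lid_spot 0.21 [319. 251.] [0.4804 0.0923 0.1293]
lid_hinge 0.6 [226. 215.] [0.6431 0.0858 0.2137]
start_top 0.49 [323. 235.] [0.4643 0.0374 0.1194]
stop_top 0.52 [325. 219.] [ 0.4537 -0.0132  0.1182]
centrifuge 0.8 [280. 265.] [0.5525 0.1102 0.1143]
centrifuge 0.29 [323. 250.] [0.4725 0.0867 0.1245]
tape_roll 0.64 [292. 321.] [0.5385 0.2245 0.1024]
tape_roll 0.31 [325. 237.] [0.4619 0.0425 0.118 ]
marker_pen 0.57 [363. 269.] [0.3669 0.0221 0.0056]
```

View pics/scene0.png

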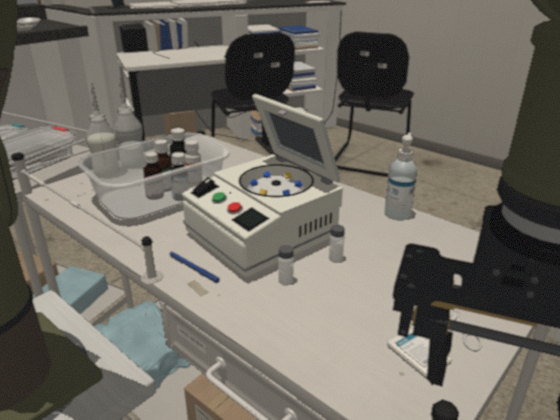

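View pics/side0.png

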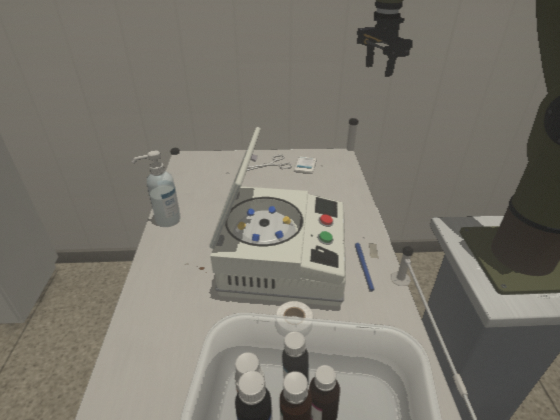

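The scene view shows the centrifuge with the rocker near (205,186), green key (218,197), red key (234,208) and the open lid rim at (288,110). The side view shows the same keys at (325,236) and (326,219), with the tape roll at (294,318) and the tub beyond it. Next I'll fit the centrifuge pose accurately.

```bash
python3 - <<'E'
from h import *
np.set_printoptions(precision=4,suppress=True)
for n in ("scene","side"):
    p=snapshot(n)
    hsv=cv2.cvtColor(p["img"],cv2.COLOR_RGB2HSV)
    m=p["range_z"]>0
    z=p["range_z"];v,u=np.mgrid[:420,:560]
    P=np.stack([(u-p["cx"])/p["fx"]*z,(v-p["cy"])/p["fy"]*z,z,np.ones_like(z)],-1)@p["world_from_camera"].T
    P=P[...,:3]
    box=(P[...,0]>.38)&(P[...,0]<.52)&(abs(P[...,1])<.14)&(P[...,2]>.09)&(P[...,2]<.14)&m
    H,S,V=hsv[...,0],hsv[...,1],hsv[...,2]
    for nm,c in (("green",(H>40)&(H<85)&(S>110)),("red",((H<8)|(H>172))&(S>110)),("black",(V<60))):
        k=box&c
        if nm=="black":
            for side_,kk in (("L",k&(P[...,1]>.03)),("R",k&(P[...,1]<-.03))):
                print(n,nm,side_,kk.sum(),np.median(P[kk],0),P[kk].min(0),P[kk].max(0))
        else: print(n,nm,k.sum(),P[k].mean(0),np.median(P[k],0),P[k].max(0))
    # lid: points above z .15
    L=m&(P[...,2]>.17)&(P[...,2]<.33)&(P[...,0]>.5)&(P[...,0]<.75)&(abs(P[...,1])<.16)
    Q=P[L]; c=Q.mean(0);_,s,vt=np.linalg.svd(Q-c,full_matrices=False)
    d=(Q-c)@vt[2]; g=abs(d)<.006; Q=Q[g]; c=Q.mean(0);_,s,vt=np.linalg.svd(Q-c,full_matrices=False)
    nn=vt[2]*np.sign(vt[2][0]);print(n,"lid",len(Q),c,nn,"theta",np.arctan2(np.hypot(nn[0],nn[1]),nn[2]),"yaw",np.arctan2(nn[1],nn[0]),Q.min(0),Q.max(0))
    # side face of body
    if n=="side": F=m&(P[...,2]>.03)&(P[...,2]<.09)&(P[...,1]>.08)&(P[...,1]<.15)&(P[...,0]>.45)&(P[...,0]<.65)
    else: F=m&(P[...,2]>.03)&(P[...,2]<.09)&(P[...,1]<.1)&(P[...,1]>-.1)&(P[...,0]>.38)&(P[...,0]<.45)
    Q=P[F]
    a=np.polyfit(Q[:,0],Q[:,1],1) if n=="side" else np.polyfit(Q[:,1],Q[:,0],1)
    print("face fit",len(Q),a)
    np.save(n+"_P.npy",P)
    x0,y0=(170,80) if n=="scene" else (200,120)
    cv2.imwrite(f"pics/{n}_z.png",cv2.resize(p["img"][y0:y0+190,x0:x0+190,::-1],None,fx=3,fy=3,interpolation=cv2.INTER_CUBIC))
E
```

```text
scene green 64 [0.4569 0.0332 0.1169] [0.4567 0.0328 0.1172] [0.467  0.0451 0.1203]
scene red 98 [ 0.4487 -0.0202  0.1167] [ 0.4481 -0.0209  0.1172] [ 0.4611 -0.0076  0.121 ]
scene black L 200 [0.4623 0.0843 0.1155] [0.442  0.0737 0.1047] [0.4913 0.1051 0.1289]
scene black R 373 [ 0.4421 -0.0697  0.1117] [ 0.4176 -0.0953  0.1056] [ 0.4673 -0.0412  0.1172]
scene lid 2933 [ 0.616  -0.0283  0.2296] [ 0.9175 -0.1397  0.3725] theta 1.1891485036205782 yaw -0.1510985200320402 [ 0.5823 -0.1245  0.17  ] [0.6574 0.0894 0.2824]
face fit 1802 [0.1115 0.4145]<stdin>:17: RuntimeWarning: Mean of empty slice.
  ret = um.true_divide(
  return _methods._mean(a, axis=axis, dtype=dtype,
Traceback (most recent call last):
ValueError: zero-size array to reduction operation maximum which has no identity
```

View pics/scene_z.png

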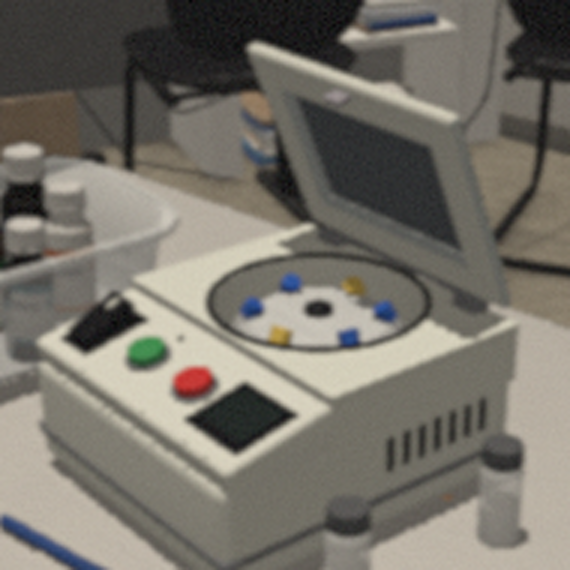

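```bash
python3 - <<'E'
from h import *
np.set_printoptions(precision=4,suppress=True)
p=snapshot("side"); hsv=cv2.cvtColor(p["img"],cv2.COLOR_RGB2HSV)
z=p["range_z"];v,u=np.mgrid[:420,:560];m=z>0
P=(np.stack([(u-p["cx"])/p["fx"]*z,(v-p["cy"])/p["fy"]*z,z,np.ones_like(z)],-1)@p["world_from_camera"].T)[...,:3]
np.save("side_P.npy",P)
H,S,V=[hsv[...,i].astype(int) for i in range(3)]
box=(P[...,0]>.38)&(P[...,0]<.52)&(abs(P[...,1])<.14)&(P[...,2]>.09)&(P[...,2]<.14)&m
for nm,c in (("green",(H>40)&(H<90)&(S>70)),("red",((H<8)|(H>170))&(S>70)),("blackL",(V<70)&(P[...,1]>.03)),("blackR",(V<70)&(P[...,1]<-.03))):
    k=box&c
    if k.sum(): print(nm,k.sum(),P[k].mean(0),P[k].min(0),P[k].max(0))
F=m&(P[...,2]>.05)&(P[...,2]<.09)&(P[...,1]>.08)&(P[...,1]<.17)&(P[...,0]>.47)&(P[...,0]<.65)
Q=P[F];print("left face",len(Q),np.polyfit(Q[:,0],Q[:,1],1))
# lid outer face
L=m&(P[...,2]>.17)&(P[...,2]<.33)&(P[...,0]>.55)&(P[...,0]<.75)&(abs(P[...,1])<.16)
print("lid pts",L.sum(),P[L].min(0),P[L].max(0))
g=P[L]; top=g[g[:,2]>g[:,2].max()-.012];print("rim",len(top),top.mean(0),top.min(0),top.max(0))
# left hand top of lid edge fit
A=np.load("scene_P.npy")
# body height / top plane
T=m&(P[...,2]>.118)&(P[...,2]<.132)&(P[...,0]>.5)&(P[...,0]<.66)&(abs(P[...,1])<.13);print("top z",np.median(P[T][:,2]))
T=m&(P[...,2]>-.02)&(P[...,2]<.02)&(P[...,0]>.3)&(P[...,0]<.4);print("table z",np.median(P[T][:,2]))
b=A[150:200,385:415].reshape(-1,3);print("bottle",np.median(b,0))
b=A[60:210,385:415].reshape(-1,3); print(b[b[:,0]<1.2].max(0),b.min(0))
x0,y0=200,120
cv2.imwrite("pics/side_z.png",cv2.resize(p["img"][y0:y0+190,x0:x0+190,::-1],None,fx=3,fy=3,interpolation=cv2.INTER_CUBIC))
E
```

```text
green 87 [0.4602 0.0389 0.1179] [0.4488 0.0255 0.1147] [0.4712 0.0496 0.121 ]
red 108 [ 0.4517 -0.0162  0.1164] [ 0.4389 -0.0433  0.1085] [ 0.4638 -0.0042  0.1209]
blackL 304 [0.4704 0.0966 0.1171] [0.447  0.0728 0.1038] [0.4954 0.1094 0.1313]
blackR 240 [ 0.4448 -0.0642  0.1115] [ 0.421  -0.0935  0.1052] [ 0.469  -0.0391  0.1166]
left face 1405 [-0.153   0.1951]
lid pts 834 [ 0.5837 -0.1138  0.17  ] [0.6669 0.0918 0.2822]
rim 427 [0.606  0.0065 0.2786] [ 0.5837 -0.1138  0.2702] [0.6278 0.0918 0.2822]
top z 0.12385435971830364
table z 0.00033976905743937635
bottle [ 0.8078 -0.178   0.0945]
[ 0.8772 -0.1457  0.5664] [-0.1094 -0.634  -0.8366]
```

View pics/side_z.png

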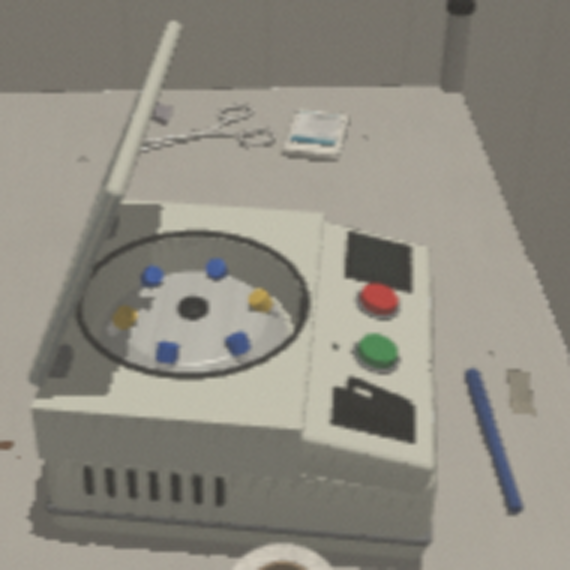

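The pose fit agrees between the two cameras. Origin is about (0.5365, −0.003), yaw −0.152 and lid 1.19 rad. That puts the power spot at (0.481, 0.088, 0.129) and start at (0.4585, 0.036, 0.118). I'll travel high with the gripper shut.

Call:
carry_out(
  linear=[
    [0.017, 0.034, 0.006],
    [0.035, 0.068, 0.012],
    [0.052, 0.103, 0.018],
    [0.07, 0.137, 0.024],
    [0.087, 0.171, 0.03],
    [0.105, 0.205, 0.036],
    [0.122, 0.24, 0.042],
    [0.14, 0.274, 0.048],
  ],
  roll=[-0.065, -0.13, -0.195, -0.26, -0.325, -0.39, -0.455, -0.513],
  gripper=0,
  grip_force=10,
)

```text
clock: 1.82
tool_pos: [0.3611, -0.3089, 0.3062]
eef_rot: [0.997, -0.078, 0.0, 0.0]
contact_force: [0.3, 0.2, 0.5]
opening: 0.42
```

Call:
carry_out(
  linear=[
    [0.011, 0.036, 0],
    [0.022, 0.073, 0],
    [0.033, 0.109, 0],
    [0.044, 0.146, 0],
    [0.055, 0.182, 0],
    [0.066, 0.219, 0],
    [0.077, 0.255, 0],
    [0.088, 0.292, -0.005],
  ],
  roll=[0, 0, 0, 0, 0, 0, 0, 0],
)

```text
clock: 2.48
tool_pos: [0.45, -0.0152, 0.3021]
eef_rot: [0.997, -0.078, 0.001, -0.0]
contact_force: [1.4, -1.8, 1.1]
opening: 0.004
```

Call:
carry_out(
  linear=[
    [0.011, 0.035, -0.01],
    [0.021, 0.07, -0.03],
    [0.032, 0.105, -0.06],
    [0.032, 0.105, -0.09],
    [0.032, 0.105, -0.12],
    [0.032, 0.105, -0.13],
    [0.032, 0.105, -0.13],
    [0.032, 0.105, -0.13],
  ],
  roll=[0, 0, 0, 0, 0, 0, 0, 0],
)

```text
clock: 3.15
tool_pos: [0.482, 0.0898, 0.1719]
eef_rot: [0.997, -0.078, 0.001, 0.0]
contact_force: [-0.3, -0.2, 0.9]
opening: 0.004
```

```bash
python3 - <<'E'
from h import *
np.set_printoptions(precision=4,suppress=True)
s=status.get_state();print(s["clock"],s["tool_pos"],s["contact_force"],s["opening"])
for n in ("side","wrist"):
    p=snapshot(n)
    x0,y0=(240,150) if n=="side" else (0,0)
    im=p["img"][y0:y0+160,x0:x0+160] if n=="side" else p["img"]
    cv2.imwrite(f"pics/{n}_1.png",cv2.resize(im[:,:,::-1],None,fx=3.5 if n=="side" else 1,fy=3.5 if n=="side" else 1,interpolation=cv2.INTER_CUBIC))
    for q in ("power_spot","start_top"):
        for d in tip_of(p,q)[:1]: print(n,q,round(d["confidence"],2),np.round(d["pixel"]),w(p,d["pixel"],1))
E
```

```text
3.15 [0.482  0.0898 0.1719] [-0.2542 -0.1742  0.9283] 0.004471461635147782
side power_spot 0.63 [320. 247.] [0.476  0.0809 0.1273]
wrist power_spot 0.79 [282. 253.] [0.4916 0.0865 0.1644]
wrist start_top 0.73 [372. 258.] [0.5125 0.0608 0.2272]
```

View pics/side_1.png

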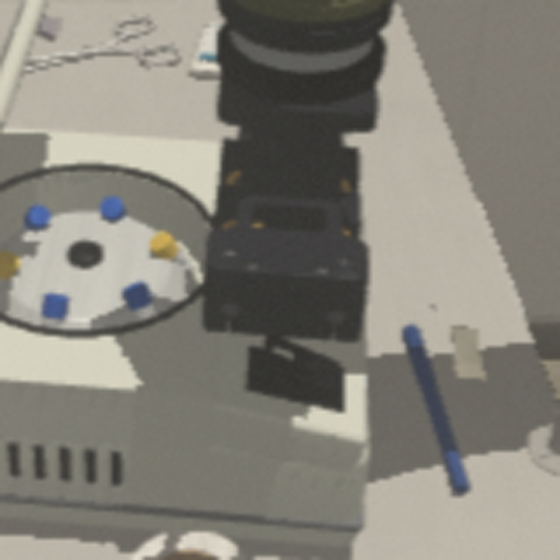

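View pics/wrist_1.png

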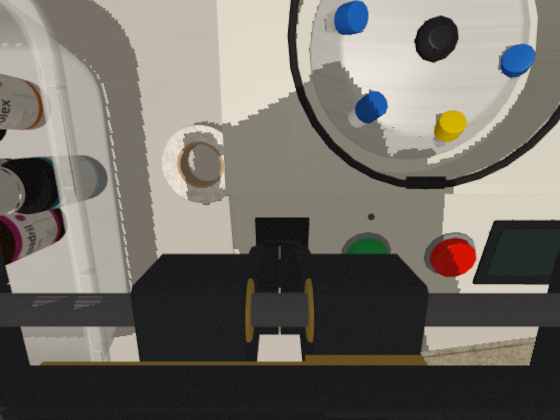

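The wrist view shows the fingers (column 280) centred on the rocker (column 282). The fingertips are at z 0.153 over its far half, so I'll lower gently.

Call:
carry_out(
  linear=[
    [-0.001, -0.001, -0.008],
    [-0.001, -0.001, -0.015],
    [-0.001, -0.001, -0.02],
    [-0.001, -0.001, -0.022],
    [-0.001, -0.001, -0.024],
    [-0.001, -0.001, -0.025],
    [-0.001, -0.001, -0.026],
    [-0.001, -0.001, -0.026],
  ],
  roll=[0, 0, 0, 0, 0, 0, 0, 0],
)

```text
clock: 4.12
tool_pos: [0.4822, 0.0888, 0.1472]
eef_rot: [0.997, -0.078, 0.003, -0.0]
contact_force: [0.5, -0.9, 1.6]
opening: 0.007
```

Call:
carry_out(
  linear=[
    [-0.001, 0, -0.001],
    [-0.001, 0, -0.002],
    [-0.001, 0, -0.003],
    [-0.001, 0, -0.004],
    [-0.001, 0, -0.005],
    [-0.001, 0, -0.005],
  ],
  roll=[0, 0, 0, 0, 0, 0],
)

```text
clock: 4.62
tool_pos: [0.4809, 0.0889, 0.1419]
eef_rot: [0.997, -0.078, 0.003, -0.0]
contact_force: [0.5, 0.4, 0.6]
opening: 0.006
```

Call:
carry_out(
  linear=[
    [0, 0, -0.001],
    [0, 0, -0.002],
    [0, 0, -0.002],
  ],
  roll=[0, 0, 0],
)

```text
clock: 4.87
tool_pos: [0.4809, 0.0889, 0.1414]
eef_rot: [0.997, -0.078, 0.003, -0.001]
contact_force: [-1.4, -0.2, 19.0]
opening: 0.008
```

It reached the stop at 19 N, so I'm backing off and rising.

Call:
carry_out(
  linear=[
    [0, 0, 0.01],
    [0, 0, 0.04],
    [0, 0, 0.08],
    [0, 0, 0.12],
    [0, 0, 0.16],
    [0, 0, 0.2],
    [0, 0, 0.205],
    [0, 0, 0.205],
  ],
  roll=[0, 0, 0, 0, 0, 0, 0, 0],
)

```text
clock: 5.53
tool_pos: [0.4815, 0.0891, 0.3484]
eef_rot: [0.997, -0.078, 0.005, -0.001]
contact_force: [0.7, 0.7, -0.1]
opening: 0.009
```

```bash
python3 - <<'E'
from h import *
np.set_printoptions(precision=4,suppress=True)
p=snapshot("scene")
cv2.imwrite("pics/sc_2.png",cv2.resize(p["img"][150:240,170:290,::-1],None,fx=5,fy=5,interpolation=cv2.INTER_CUBIC))
for q in ("power_spot","lid_spot"):
    for d in tip_of(p,q)[:1]: print(q,d["confidence"],d["pixel"],w(p,d["pixel"],1))
E
```

```text
power_spot 0.53 [209.8, 183.9] [0.4767 0.0816 0.1226]
lid_spot 0.69 [289.7, 106.4] [ 0.601  -0.0279  0.2823]
```

View pics/sc_2.png

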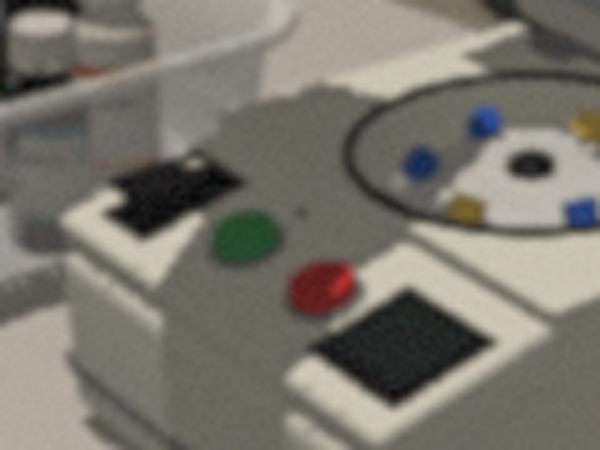

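The rocker's far half is down: the spot is at z 0.1226, where it was 0.1295, and the top is level. Next I'll go over the rim to behind the lid.

Call:
carry_out(
  linear=[
    [0.03, -0.018, 0],
    [0.06, -0.037, 0],
    [0.09, -0.055, 0],
    [0.12, -0.074, 0],
    [0.15, -0.092, 0],
    [0.1785, -0.111, 0],
    [0.1785, -0.111, -0.015],
    [0.1785, -0.111, -0.03],
  ],
  roll=[0, 0, 0, 0, 0, 0, 0, 0],
)

```text
clock: 6.35
tool_pos: [0.6586, -0.0246, 0.3111]
eef_rot: [0.997, -0.08, -0.0, 0.001]
contact_force: [0.3, 0.3, 0.1]
opening: 0.007
```

Call:
carry_out(
  linear=[
    [0, 0, -0.01],
    [0, 0, -0.025],
    [0, 0, -0.03],
    [0, 0, -0.03],
  ],
  roll=[0, 0, 0, 0],
)

```text
clock: 6.68
tool_pos: [0.6568, -0.0243, 0.278]
eef_rot: [0.997, -0.079, -0.004, 0.001]
contact_force: [0.1, 0.7, 0.1]
opening: 0.007
```

```bash
python3 - <<'E'
from h import *
for n in ("scene","side"):
    p=snapshot(n); save(p,n+"_3.png")
x=p["img"][60:260,150:350,::-1]; cv2.imwrite("pics/side_3.png",cv2.resize(x,None,fx=3,fy=3,interpolation=cv2.INTER_CUBIC))
E
```

```text
(no output)
```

View pics/side_3.png

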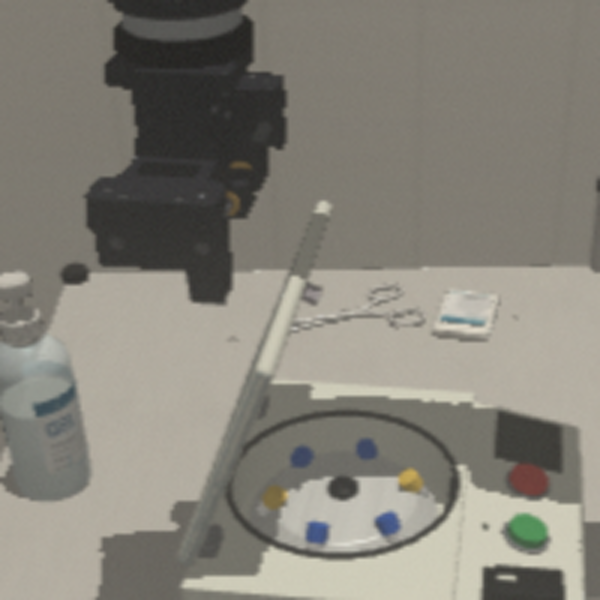

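View pics/scene_3.png

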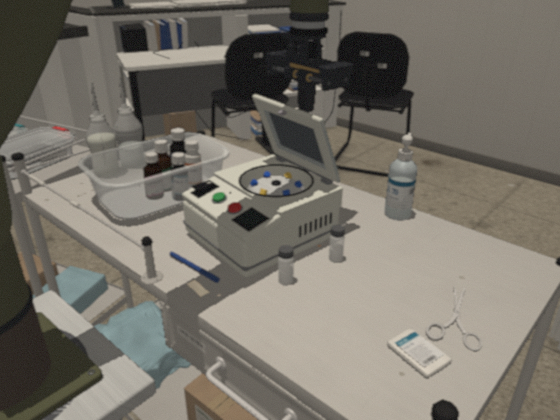

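The finger hangs about 35 mm behind the lid's outer face: side view shows the tip at (205,300) and the rim at (322,208). I'll compute the arc.

```bash
python3 - <<'E'
import numpy as np
yaw=-.152;c,s=np.cos(yaw),np.sin(yaw);H=np.array([.6561,-.0214,.127])
for th in np.round(np.arange(1.2,-.03,-.06),2):
    r=.146
    ex=-r*np.cos(th)+.0115*np.sin(th)+.009; ez=r*np.sin(th)+.0115*np.cos(th)+.019
    print(th,(H+[c*ex,s*ex,ez]).round(4))
E
```

```text
1.2 [ 0.6233 -0.0164  0.2862]
1.14 [ 0.6151 -0.0151  0.2835]
1.08 [ 0.607  -0.0139  0.2802]
1.02 [ 0.5992 -0.0127  0.2764]
0.96 [ 0.5915 -0.0115  0.2722]
0.9 [ 0.5842 -0.0104  0.2675]
0.84 [ 0.5771 -0.0093  0.2624]
0.78 [ 0.5704 -0.0083  0.2569]
0.72 [ 0.564  -0.0073  0.2509]
0.66 [ 0.558  -0.0064  0.2446]
0.6 [ 0.5523 -0.0055  0.2379]
0.54 [ 0.5471 -0.0047  0.2309]
0.48 [ 0.5422 -0.004   0.2236]
0.42 [ 0.5379 -0.0033  0.216 ]
0.36 [ 0.5339 -0.0027  0.2082]
0.3 [ 0.5305 -0.0022  0.2001]
0.24 [ 0.5275 -0.0017  0.1919]
0.18 [ 0.525  -0.0013  0.1835]
0.12 [ 0.5231 -0.001   0.1749]
0.06 [ 0.5216 -0.0008  0.1662]
-0.0 [ 0.5207 -0.0007  0.1575]
```

Call:
carry_out(
  linear=[
    [-0.012, 0.003, 0.003],
    [-0.024, 0.006, 0.006],
    [-0.0335, 0.008, 0.008],
    [-0.038, 0.0085, 0.007],
    [-0.042, 0.009, 0.0055],
    [-0.046, 0.01, 0.004],
    [-0.05, 0.0105, 0.002],
    [-0.05, 0.0105, 0.002],
  ],
  roll=[0, 0, 0, 0, 0, 0, 0, 0],
)

```text
clock: 7.45
tool_pos: [0.6078, -0.0138, 0.2825]
eef_rot: [0.997, -0.079, -0.001, 0.001]
contact_force: [-0.1, 0.9, 1.6]
opening: 0.004
```

```bash
python3 - <<'E'
from h import *
p=snapshot("side")
x=p["img"][60:260,150:350,::-1]; cv2.imwrite("pics/side_4.png",cv2.resize(x,None,fx=3,fy=3,interpolation=cv2.INTER_CUBIC))
E
```

```text
(no output)
```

View pics/side_4.png

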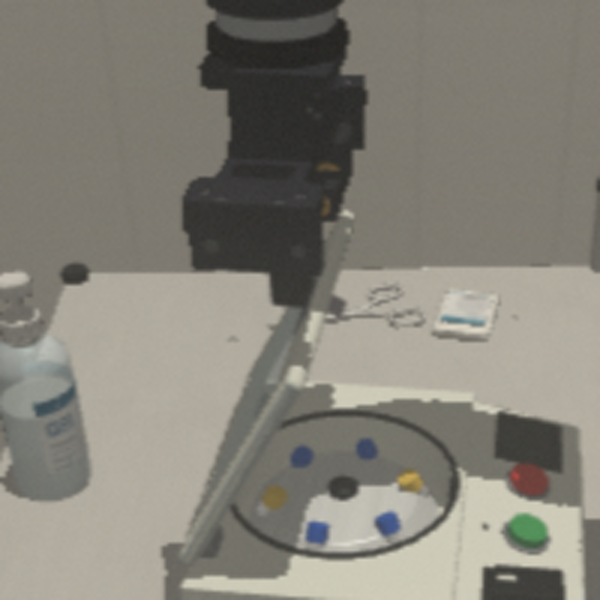

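The lid is following. The rim has moved to (347,215) with the finger on its outer face, so I'll carry on along the arc.

Call:
carry_out(
  linear=[
    [-0.0085, 0.001, -0.006],
    [-0.0165, 0.002, -0.01],
    [-0.0235, 0.0035, -0.015],
    [-0.0305, 0.0045, -0.02],
    [-0.0375, 0.0055, -0.0255],
    [-0.044, 0.0065, -0.0315],
    [-0.05, 0.0075, -0.038],
    [-0.0555, 0.0085, -0.0445],
  ],
  roll=[0, 0, 0, 0, 0, 0, 0, 0],
)

```text
clock: 8.17
tool_pos: [0.5528, -0.0056, 0.2376]
eef_rot: [0.997, -0.079, -0.001, 0.001]
contact_force: [1.4, -0.5, 0.7]
opening: 0.005
```

Call:
carry_out(
  linear=[
    [-0.0055, 0.001, -0.0065],
    [-0.0105, 0.0015, -0.014],
    [-0.015, 0.0025, -0.0215],
    [-0.019, 0.003, -0.0295],
    [-0.0225, 0.0035, -0.0375],
    [-0.0255, 0.004, -0.0455],
    [-0.028, 0.0045, -0.054],
    [-0.028, 0.0045, -0.054],
  ],
  roll=[0, 0, 0, 0, 0, 0, 0, 0],
)

```text
clock: 8.83
tool_pos: [0.5234, -0.0012, 0.182]
eef_rot: [0.997, -0.079, -0.003, 0.001]
contact_force: [-0.2, 0.0, -0.1]
opening: 0.005
```

```bash
python3 - <<'E'
from h import *
p=snapshot("side")
x=p["img"][60:260,150:350,::-1]; cv2.imwrite("pics/side_5.png",cv2.resize(x,None,fx=3,fy=3,interpolation=cv2.INTER_CUBIC))
E
```

```text
(no output)
```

View pics/side_5.png

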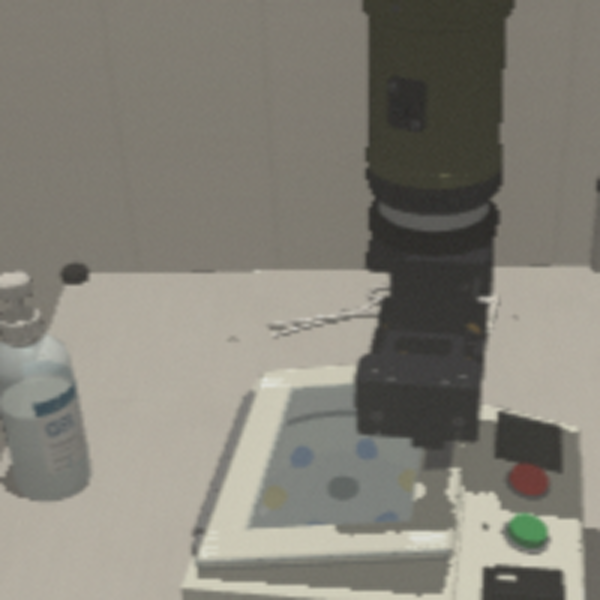

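Lid is nearly shut; finger still on the front rim. Final descent in two parts.

Call:
carry_out(
  linear=[
    [0, 0, -0.005],
    [-0.001, 0, -0.01],
    [-0.002, 0, -0.014],
    [-0.002, 0.0005, -0.018],
    [-0.0025, 0.0005, -0.021],
    [-0.003, 0.0005, -0.0225],
    [-0.003, 0.0005, -0.0225],
  ],
  roll=[0, 0, 0, 0, 0, 0, 0],
)

```text
clock: 9.47
tool_pos: [0.5206, -0.0008, 0.1598]
eef_rot: [0.997, -0.079, -0.003, 0.001]
contact_force: [-0.1, -0.0, -0.1]
opening: 0.007
```

Call:
carry_out(
  linear=[
    [0, 0, -0.001],
    [0, 0, -0.002],
    [0, 0, -0.002],
  ],
  roll=[0, 0, 0],
)

```text
clock: 9.72
tool_pos: [0.5205, -0.0007, 0.1577]
eef_rot: [0.997, -0.079, -0.003, 0.001]
contact_force: [0.7, -0.1, 0.2]
opening: 0.009
```

Call:
carry_out(
  linear=[
    [0, 0, -0.0005],
    [0, 0, -0.001],
    [0, 0, -0.001],
  ],
  roll=[0, 0, 0],
)

```text
clock: 9.97
tool_pos: [0.5205, -0.0008, 0.1574]
eef_rot: [0.997, -0.079, -0.003, 0.001]
contact_force: [-1.1, 0.4, 6.8]
opening: 0.008
```

Firm stop at 6.8 N, so the lid is shut. I'll rise and go over the green key.

Call:
carry_out(
  linear=[
    [0, 0, 0.008],
    [0, 0, 0.025],
    [-0.02, 0.012, 0.03],
    [-0.045, 0.027, 0.03],
    [-0.062, 0.037, 0.025],
    [-0.062, 0.037, 0.015],
    [-0.062, 0.037, 0.01],
    [-0.062, 0.037, 0.01],
  ],
  roll=[0, 0, 0, 0, 0, 0, 0, 0],
)

```text
clock: 10.63
tool_pos: [0.4585, 0.0362, 0.167]
eef_rot: [0.997, -0.079, -0.003, 0.002]
contact_force: [0.5, -0.1, 0.3]
opening: 0.005
```

```bash
python3 - <<'E'
from h import *
np.set_printoptions(precision=4,suppress=True)
print(status.get_state()["tool_pos"])
for n in ("side","wrist","scene"):
    p=snapshot(n)
    for q in ("power_spot","start_top","stop_top","lid_spot"):
        for d in tip_of(p,q)[:1]: print(n,q,round(d["confidence"],2),np.round(d["pixel"]),w(p,d["pixel"],1))
    if n=="side": cv2.imwrite("pics/side_6.png",cv2.resize(p["img"][150:310,200:360,::-1],None,fx=3.5,fy=3.5,interpolation=cv2.INTER_CUBIC))
    elif n=="wrist": save(p,"wrist_6.png")
    else: cv2.imwrite("pics/scene_6.png",cv2.resize(p["img"][100:260,170:350,::-1],None,fx=3.5,fy=3.5,interpolation=cv2.INTER_CUBIC))
E
```

```text
[0.4585 0.0362 0.167 ]
side power_spot 0.77 [320. 254.] [0.4778 0.0929 0.123 ]
side start_top 0.58 [322. 233.] [0.4664 0.0324 0.1196]
side lid_spot 0.76 [297. 215.] [ 0.5135 -0.0024  0.1386]
wrist power_spot 0.94 [181. 222.] [0.4811 0.0893 0.1222]
wrist start_top 0.95 [280. 240.] [0.4593 0.035  0.1178]
wrist stop_top 0.84 [373. 241.] [ 0.4491 -0.0208  0.1177]
wrist lid_spot 0.76 [334. 144.] [ 0.5119 -0.0003  0.1394]
scene power_spot 0.72 [211. 180.] [0.4494 0.0445 0.1522]
scene start_top 0.67 [217. 193.] [0.4635 0.044  0.1185]
scene stop_top 0.65 [249. 181.] [0.5159 0.006  0.1396]
scene lid_spot 0.95 [250. 179.] [0.5266 0.0134 0.1371]
```

View pics/side_6.png

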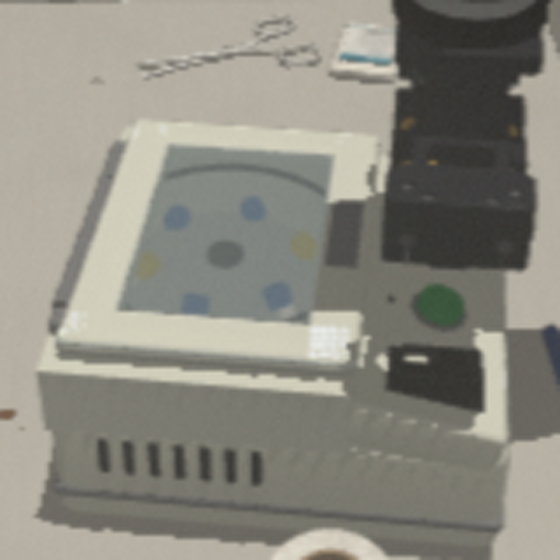

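View pics/wrist_6.png

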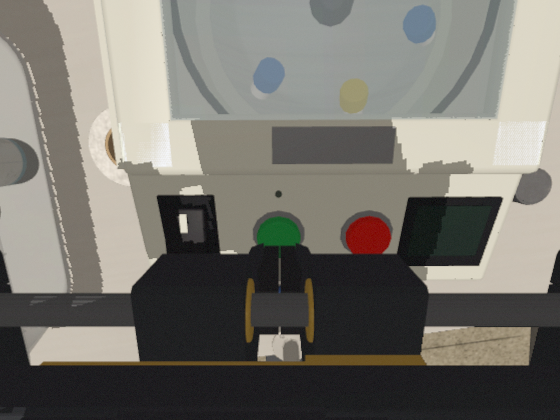

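View pics/scene_6.png

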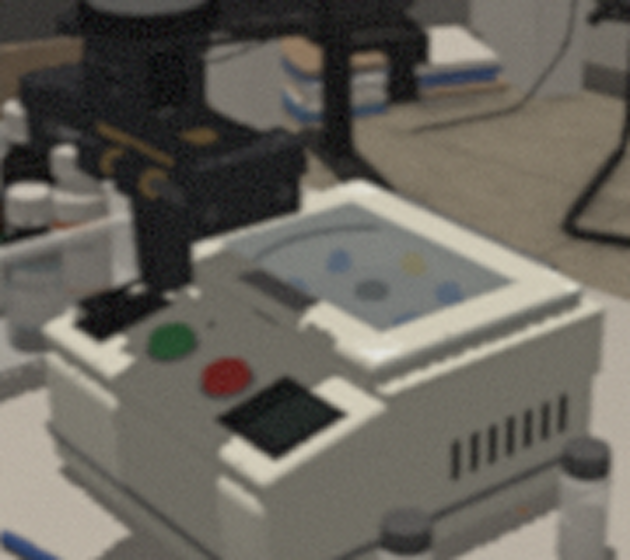

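The lid is shut: spot at z 0.139 against 0.1385 expected, and visibly flush in all views. The rocker is on and the finger is centred on the green key (column 280 in wrist view), with red clear at 370. Pressing now.

Call:
carry_out(
  linear=[
    [0, 0, -0.01],
    [0, 0, -0.019],
    [0, 0, -0.025],
    [0, 0, -0.027],
    [0, 0, -0.029],
    [0, 0, -0.031],
    [0, 0, -0.0315],
    [0, 0, -0.0315],
  ],
  roll=[0, 0, 0, 0, 0, 0, 0, 0],
)

```text
clock: 12.05
tool_pos: [0.4585, 0.0361, 0.1361]
eef_rot: [0.997, -0.08, -0.003, 0.001]
contact_force: [-0.5, -0.0, 3.4]
opening: 0.003
```

Call:
carry_out(
  linear=[
    [0, 0, -0.0015],
    [0, 0, -0.0025],
    [0, 0, -0.0025],
  ],
  roll=[0, 0, 0],
)

```text
clock: 12.3
tool_pos: [0.4589, 0.0361, 0.1337]
eef_rot: [0.997, -0.08, -0.002, 0.001]
contact_force: [0.4, -0.5, 3.4]
opening: 0.006
```

Call:
carry_out(
  linear=[
    [0, 0, -0.0005],
    [0, 0, -0.001],
    [0, 0, -0.001],
  ],
  roll=[0, 0, 0],
)

```text
clock: 12.55
tool_pos: [0.4591, 0.0361, 0.1334]
eef_rot: [0.997, -0.08, -0.002, 0.001]
contact_force: [-1.5, -0.2, 10.9]
opening: 0.003
```

The key is at its stop (force jumped to 11 N). Releasing.

Call:
carry_out(
  linear=[
    [0, 0, 0.005],
    [0, 0, 0.015],
    [0, 0, 0.04],
    [0, 0, 0.075],
    [0, 0, 0.11],
    [0, 0, 0.15],
    [-0.02, 0, 0.18],
    [-0.02, 0, 0.18],
  ],
  roll=[0, 0, 0, 0, 0, 0, 0, 0],
)

```text
clock: 13.22
tool_pos: [0.439, 0.0363, 0.3182]
eef_rot: [0.997, -0.08, 0.002, 0.0]
contact_force: [-0.7, 0.3, 1.1]
opening: 0.007
```

```bash
python3 - <<'E'
from h import *
np.set_printoptions(precision=4,suppress=True)
for n in ("wrist","side","scene"):
    p=snapshot(n); save(p,n+"_7.png")
    for q in ("power_spot","start_top","stop_top","lid_spot","vial_1"):
        for d in tip_of(p,q)[:2 if q=="vial_1" else 1]: print(n,q,round(d["confidence"],2),np.round(d["pixel"]),w(p,d["pixel"],1))
print(status.get_state()["contact_force"])
E
```

```text
wrist power_spot 0.73 [222. 166.] [0.4763 0.0895 0.122 ]
wrist start_top 0.58 [279. 176.] [0.4558 0.0332 0.1175]
wrist stop_top 0.87 [330. 175.] [ 0.4483 -0.02    0.1173]
wrist lid_spot 0.96 [305. 118.] [ 0.5088 -0.0003  0.1393]
wrist vial_1 0.81 [409. 145.] [ 0.4656 -0.1055  0.1147]
wrist vial_1 0.65 [424.  43.] [ 0.5582 -0.121   0.124 ]
side power_spot 0.72 [317. 252.] [0.4836 0.0869 0.1221]
side start_top 0.71 [325. 236.] [0.4619 0.04   0.1176]
side stop_top 0.55 [327. 217.] [ 0.4492 -0.0209  0.1168]
side lid_spot 0.92 [298. 217.] [0.5121 0.0036 0.1382]
scene power_spot 0.45 [210. 181.] [0.4848 0.0909 0.1227]
scene start_top 0.51 [218. 195.] [0.4601 0.038  0.1178]
scene stop_top 0.41 [234. 206.] [ 0.4487 -0.0195  0.1192]
scene lid_spot 0.59 [251. 180.] [0.5214 0.0044 0.1395]
scene vial_1 0.89 [334. 257.] [ 0.5642 -0.1804  0.0138]
scene vial_1 0.62 [285. 281.] [ 0.4445 -0.1565  0.0103]
[-0.8134  0.7483 -0.175 ]
```

View pics/wrist_7.png

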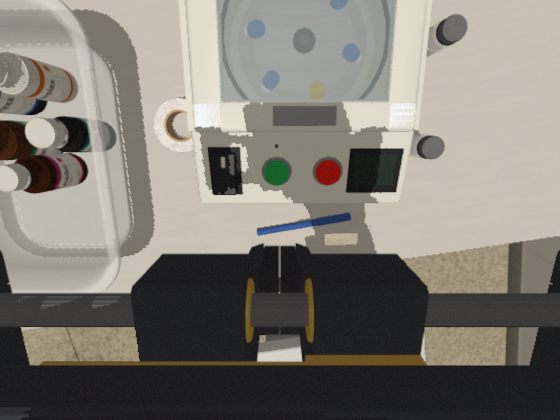

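View pics/scene_7.png

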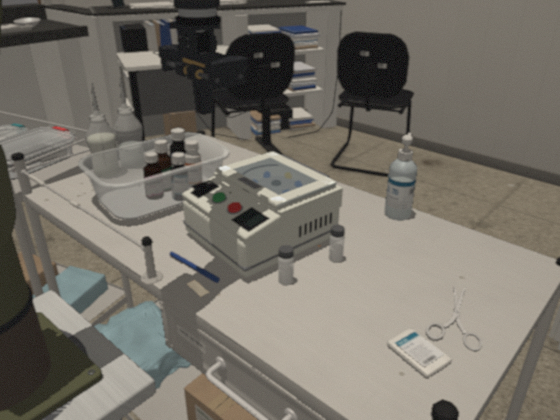

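Both pictures show the lid shut, green key at (277,172) in the wrist view up again and level with red at (328,172), vials upright, and the tape and pen in place. Handing in.

```bash
python3 -c "
from plant import finish_job
print(finish_job())"
```

```text
the job is handed in; nothing more can be done
None
```

I did the three steps in order and handed the job in about 13.4 s into the 51 s limit; the hand-in gives no verdict.

| Step | Result | Highest force reading |
|---|---|---|
| Power rocker | Pressed to its stop; the spot dropped from z 0.1295 to about 0.122 and stayed there | 19 N |
| Lid | Eased down along its arc and shut; lid spot at z 0.138–0.1395 against 0.1385 expected | 6.8 N |
| Green start key | Pressed to its stop and released; back at about 0.1175, level with the red key | 10.9 N |

These forces are the readings at the end of each move, not continuous. The rocker and start key read higher than their own resistance because I went on until they hit their stops. All stayed under the 30 N limit.

In the last pictures the vials are upright, and the tape roll, pen and centrifuge are where they stood. The red key was not touched, and the gripper hangs free above the machine at z 0.32.

Network point estimates differed by 5–10 mm between cameras. While the gripper blocked the scene camera, it also put the power and stop points in the wrong place. I relied on a combined pose fit and the wrist view instead.

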